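Throw the fixture's toggle clamp shut with the extension bar

ROBOT

A 6-joint arm with a two-finger parallel gripper is mounted at the origin on the work surface. World frame = base frame: x ahead of the robot, y to its left, z up, the work surface at z = 0. Lengths are in m, angles in rad, forces in N, time in s.
With the tool pointing down it reaches from about 0.2 to 0.875 m from the base axis. Payload 3.4 kg.
Tool frame: the origin (TCP) lies between the finger pads; the fingertips stand 8 mm ahead of it and the grasp point (between the pads) lies 11 mm behind it (r.tip_reach is the distance from the TCP to the fingertips, in m); z points along the fingers, y is the direction in which the jaws open and shut (so a half turn about z gives the same grasp; the last joint's range is limited). The gripper opens to 94 mm and grips with 3 to 60 N. Pads are 16 mm wide; open, the fingers measure 119 mm over their backs; the gripper's body (75 mm by 177 mm) begins 78 mm behind the grasp point.
Start: joints at [-1.465, 0.276, 1.505, -0, 1.361, -0.121], TCP at [0.129, -0.56, 0.213] pointing down, gripper open.
Joint ranges: [-2.89, 2.89], [-0.75, 2.08], [0.22, 2.7], [-1.18, 4.32], [0.11, 2.71], [-2.7, 2.7]. Speed limits (rad/s): [2.57, 2.57, 3.14, 3.14, 3.14, 3.14].

INTERFACE

Orientations are given as a rotation vector (axis times angle).
In Python, from cell import r gives the robot as it stands. The module is installed in compiled form; this text tells all that it offers.
- The arm moves only by the shell command python3 -m pendant 'ROWS' [FORCE]. ROWS is a JSON object of lists of equal length, an entry for each row: "xyz": the shift along the tool's x, y, z in m, a list of three; "roll": the turn about the tool's z in rad; "claw": the finger opening in m, from 0 to 0.094. A call has exactly 5 rows; each row is the pose to reach, as a shift and turn from the pose measured when the call began, along the tool's axes at that moment; what a row does not reach only later rows make up. A row lasts 1/12 s, in which the tool goes at most 41.7 mm and 7.16 degrees, less where a joint would pass 70% of its speed; a pose out of reach is approached as far as the arm can. A call with a gripper value outside its range is refused whole. The fingers move at their own pace and stop on an object; FORCE is the grip in N (left out, the last holds). Time passes only in rows, so rows that repeat a pose let the fingers close, or fill a call up. It gives the time, the measured TCP pose, the force and the opening at its end, in the units of the state.
- r.observe(): the state, without advancing time (a new reading comes with each control period).
- r.get_image(name): name is "scene" or "top" or "wrist"; returns the picture (384x512x3 uint8, red, green, blue); there is no depth.
- r.camera_params(name): a dict with "fov_y" (degrees; the focal length in pixels is half the picture's height over the tangent of half this angle, whatever the lens; pixels are square), "cx", "cy" (the principal point, pixels), "R" (3x3) and "t" (3): a world point X has camera coordinates R X + t; the wrist camera has in their place "mount" (4x4, takes a point from camera to tool coordinates, whose origin is the TCP and whose axes are the flange's). Camera axes: x right, y down, z forward; pixel columns grow to the right and rows downward; lengths in m; the calibration is good to about 2 mm. A picture is of the moment at which its call begins: read the wrist's pose just before it. camera_params takes no time and is no camera call.
- r.finish_job(): hands the job in, once; it reports no verdict.
The state is a dict: "clock": time; "qpos": joint angles; "qd": joint speeds; "tau": joint torques, N m; "ee_pos": TCP position; "eef_rot": TCP orientation; "ft_force": force on the tool from outside, world axes, zero at the start; "moment": the same for the moment, N m; "grip_width": opening from 0.0 (shut) to 1.0 (fully open).
Only numpy, scipy, OpenCV 4.12 (cv2) and the standard library are available. Lean on these libraries where they do the work, as an engineer would, in place of code of your own. Each camera call takes 0.05 s, during which the arm holds its last target. There are 200 camera calls.

TASK

The small grey enclosure standing in the plywood fixture has to be clamped: slip the socket of the steel extension bar fully onto the clamp's short handle, swing the handle with it past the dead point and on to its end stop, and lean it firmly against the stop (about 15 N of push at the hand, for half a second). Do not wrench the bar (stay under 20 N at the hand), and do not push the clamp handle with the gripper itself. Then draw the bar off, lay it flat on the black rubber mat it came from, wholly on the mat, and let go, leaving everything else on the bench as it was.

Things in the scene. Friction and masses are not known exactly. Their poses are not given: they have to be found in the camera images.
- fixture: Fixed plywood board carrying clamp, enclosure and aluminium back stop. Origin: on the bench straight below the clamp's pivot; x from the clamp to the back stop (away from the robot), z up. Board: x -50 to +220, y +-100 mm, 15 thick. Steel clamp frame: x -35 to +76, y +-30 mm, up to 79 mm above the bench. Back stop: face at x 175 mm, top at 65 mm.
- stub: The clamp's short steel handle, swinging level about an upright pivot. Origin on the pivot axis, 65 mm above the bench, at the height of the handle's axis; x outwards along the handle, z up. From the pivot: hub of radius 17 mm, flat arm, collar of 26 mm diameter ending at x 58 mm, then the bare stub, a round rod of 16 mm diameter with a ball-shaped end, to x 115 mm.
- stub_tip (a point): The very end of the handle's stub, on its axis, 115 mm out from the pivot. A spring resists the handle up to the dead point (torque rising to about 2.2 N m near 0.5 rad; it springs back if let go), then drives it shut with up to 1.5 N m, so the bar's play changes sides and the hand feels a pull instead of a resistance; on the end stop it is rigid. Damping 0.6 N m s/rad.
- handle (a joint): Clamp handle angle, growing counter-clockwise seen from above. 0 = open stop, where the handle's x stands at pi - 0.6 rad about z in the fixture's frame (towards the robot and its left); dead point 0.95 rad; shut on the end stop at 1.20 rad. It starts between 0 and 0.03 rad.
- bar: Loose steel extension bar, 260 mm long, about 0.32 kg, flat on the mat. Origin on its underside below its long axis, which is 13.5 mm up; x along the bar to the socket's mouth, z up. Shaft 14 mm wide (y), 22 mm high, x -150 to 45 mm, balance point near x 0. Socket: square tube, 27 mm outside, 19 mm inside, 60 mm deep, mouth at x 110 mm; fully on, the mouth meets the handle's collar.
- bar_mouth (a point): Centre of the socket's open mouth, on the bar's axis (x 110 mm, 13.5 mm above the underside).
- bar_grip (a point): The place to hold the bar: on its axis, at x -20 mm, 130 mm behind the mouth.
- bar_tail (a point): Plain end of the bar, on its axis (x -150 mm).
- mat: Black rubber mat fixed on the bench, 360 (x) x 160 (y) x 3 mm; origin at its centre on the bench. The bar lies on it.
- pad: The clamp's round black pressure pad, 26 mm diameter, at the end of the plunger; it moves along the fixture's x and presses the enclosure with about 7 N when the clamp is shut. (Origin on the pivot's axis; the pad's face lies 85 mm ahead of it.)
- enclosure: Loose grey painted metal box, 80 (x) x 100 x 58 mm, 0.5 kg, between the fixture's side guides; origin at the centre of its underside. The clamp pushes it the last few millimetres against the back stop (origin then at fixture x 135 mm).
- spare_bar: Bystander: plain solid square bar 240 x 16 x 16 mm without a socket; origin under its centre.
- wrench: Bystander: flat wrench lying on the bench near the fixture, to its right.
- screwdriver: Bystander: screwdriver on the bench, right of the fixture.
- parts_bin: Bystander: open yellow parts bin 170 x 110 x 75 mm.
- tape: Bystander: cardboard roll core, 90 mm diameter, 25 mm high.
- carton: Bystander: cardboard box 130 x 100 x 90 mm.
- mouse: Bystander: black computer mouse.

How it is judged:
By the outcome, as a careful person would: the job done as asked, in the order asked, and still so for the second after the job is handed in, with the robot touching nothing.
It also fails if it takes over 69 s, if anything falls off the work surface, if the arm or the gripper's body presses on something with over 40 N, if the wrist force passes 120 N, or if a joint passes its speed limit or range.

## Working session

There is one attempt and no reset: what is moved stays moved. The work goes in short steps, Python scripts to look and compute and a shell command to move; the robot and the scene stay as the last step left them, time stands still between calls to the robot, and variables do not carry over. Pictures are saved under pics/ and viewed, about 8 in all and at most 12, crops included, and the job is handed in when it is done.

```bash
mkdir -p pics; ls; cat > h.py <<'E'
from cell import r
import numpy as np, cv2
from scipy.spatial.transform import Rotation as Ro
def cam(n):
    p=r.camera_params(n); s=r.observe()
    f=192/np.tan(np.radians(p['fov_y'])/2)
    K=np.array([[f,0,p['cx']],[0,f,p['cy']],[0,0,1]])
    if 'R' in p: R=np.array(p['R']);t=np.array(p['t'])
    else:
        M=np.array(p['mount']); Rt=Ro.from_rotvec(s['eef_rot']).as_matrix()
        Rc=Rt@M[:3,:3]; c=Rt@M[:3,3]+np.array(s['ee_pos']); R=Rc.T; t=-R@c
    return K,R,t
def shot(n,f):
    c=cam(n); im=r.get_image(n); cv2.imwrite('pics/'+f,im[:,:,::-1]); np.savez('pics/'+f+'.npz',K=c[0],R=c[1],t=c[2]); return im,c
def load(f):
    z=np.load('pics/'+f+'.npz'); return z['K'],z['R'],z['t']
def ray(c,uv,z):
    K,R,t=c; o=-R.T@t; d=R.T@np.linalg.inv(K)@np.array([uv[0],uv[1],1.]); return o+d*(z-o[2])/d[2]
def proj(c,X):
    K,R,t=c; p=K@(R@np.array(X)+t); return p[:2]/p[2]
E
python3 - <<'E'
from h import *
for n in('scene','top','wrist'):
    im,c=shot(n,n+'0.png'); print(n,r.camera_params(n))
a=[cv2.imread(f'pics/{n}0.png') for n in('top','scene')]
print({k:np.round(v,3) for k,v in r.observe().items()})
E
```

```text
pics
scene {'fov_y': 50.335044690284306, 'cx': 249.5081261457864, 'cy': 193.34506875540364, 'R': array([[-0.35021351,  0.93661494,  0.01014621],
       [ 0.63712803,  0.24614343, -0.73039803],
       [-0.68659913, -0.24933082, -0.68294639]]), 't': array([ 0.15151973, -0.28218669,  1.81425827])}
top {'fov_y': 46.31636863534419, 'cx': 252.89919709139028, 'cy': 193.5225529158213, 'R': array([[-0.00561939, -0.99989511, -0.01334887],
       [-0.99577508,  0.00681876, -0.09157233],
       [ 0.09165374,  0.01277789, -0.99570895]]), 't': array([0.01529596, 0.53876761, 1.26866942])}
wrist {'fov_y': 68.64495900310173, 'cx': 257.8683609160075, 'cy': 192.56819231166526, 'mount': array([[ 7.02627310e-04, -9.70429648e-01, -2.41383107e-01,
         6.96471414e-02],
       [ 9.99999641e-01,  7.95941759e-04, -2.89077493e-04,
         4.38897267e-04],
       [ 4.72656264e-04, -2.41382817e-01,  9.70429860e-01,
        -1.71612322e-01],
       [ 0.00000000e+00,  0.00000000e+00,  0.00000000e+00,
         1.00000000e+00]])}
{'clock': np.float64(0.15), 'qpos': array([-1.465,  0.276,  1.506,  0.   ,  1.361, -0.121]), 'qd': array([ 0.   , -0.002, -0.005, -0.   , -0.001, -0.001]), 'tau': array([ 2.0000e-03, -4.0492e+01, -2.3743e+01,  7.0000e-02,  3.2000e-02,
       -0.0000e+00]), 'ee_pos': array([ 0.129, -0.56 ,  0.213]), 'eef_rot': array([-3.12 , -0.355, -0.   ]), 'ft_force': array([-0.855,  0.15 ,  0.637]), 'moment': array([ 0.009, -0.01 , -0.024]), 'grip_width': np.float64(0.996)}
```

View pics/top0.png

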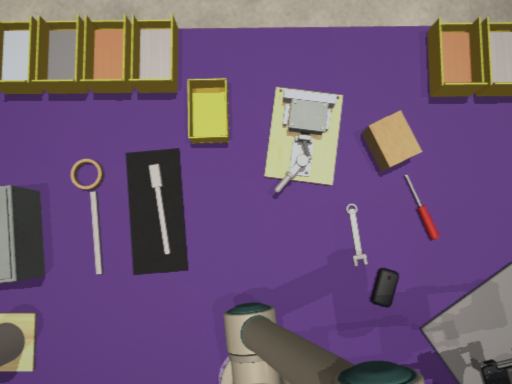

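View pics/scene0.png

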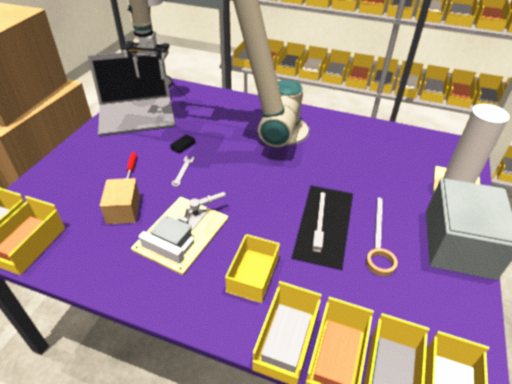

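The top view shows the bar on the mat, with its socket at about (155,175) and its tail at about (167,252). The handle's pivot is near (303,160) and the stub tip near (279,191). The scene view shows the same layout.

```bash
python3 - <<'E'
from h import *
im=cv2.imread('pics/top0.png'); c=load('top0.png')
g=im.astype(int).sum(2)
# bar
m=np.zeros(g.shape,np.uint8); m[158:260,140:178]=(g[158:260,140:178]>300)
ys,xs=np.nonzero(m); P=np.array([ray(c,(x,y),.018)[:2] for x,y in zip(xs,ys)])
rect=cv2.minAreaRect(P.astype(np.float32)*1000); print('bar',rect, np.round(cv2.boxPoints(rect)))
# mat
m=np.zeros(g.shape,np.uint8); sub=im[145:280,115:195].astype(int); m[145:280,115:195]=((sub.max(2)<50)|(sub.sum(2)>300)); m=cv2.morphologyEx(m,cv2.MORPH_OPEN,np.ones((5,5)))
cs=max(cv2.findContours(m,0,2)[0],key=cv2.contourArea)[:,0]; P=np.array([ray(c,p,.003)[:2] for p in cs]); rect=cv2.minAreaRect(P.astype(np.float32)*1000); print('mat',rect)
# board
hsv=cv2.cvtColor(im,cv2.COLOR_BGR2HSV); print(hsv[170,275],hsv[120,335],im[250,200])
m=np.zeros(g.shape,np.uint8); m[80:200,255:350]=((hsv[80:200,255:350,0]<90)&(hsv[80:200,255:350,2]>90)); m=cv2.morphologyEx(m,cv2.MORPH_OPEN,np.ones((13,13)))
cs=max(cv2.findContours(m,0,2)[0],key=cv2.contourArea)[:,0]; P=np.array([ray(c,p,.015)[:2] for p in cs]); rect=cv2.minAreaRect(P.astype(np.float32)*1000); print('board',rect,np.round(cv2.boxPoints(rect)))
print('pivot',ray(c,(303,160),.079),'tip',ray(c,(279,191),.068))
a=im[75:205,250:350]; b=im[150:262,120:200]
cv2.imwrite('pics/z.png',np.hstack([cv2.resize(a,(400,520),interpolation=2),cv2.resize(b,(371,520),interpolation=2)]))
E
```

```text
bar ((498.40216064453125, 282.1678161621094), (262.9967956542969, 30.89203643798828), 8.950898170471191) [[366. 277.]
 [371. 246.]
 [631. 287.]
 [626. 318.]]
mat ((492.86822509765625, 295.64434814453125), (355.4722900390625, 154.88214111328125), 4.701218128204346)
[ 33  57 202] [ 32  51 201] [133  68 101]
board ((696.705078125, -135.33726501464844), (200.95166015625, 243.70558166503906), 82.24535369873047) [[ 562. -218.]
 [ 804. -251.]
 [ 831.  -52.]
 [ 590.  -19.]]
pivot [ 0.62634078 -0.12833814  0.079     ] tip [ 0.54143355 -0.0613333   0.068     ]
```

View pics/z.png

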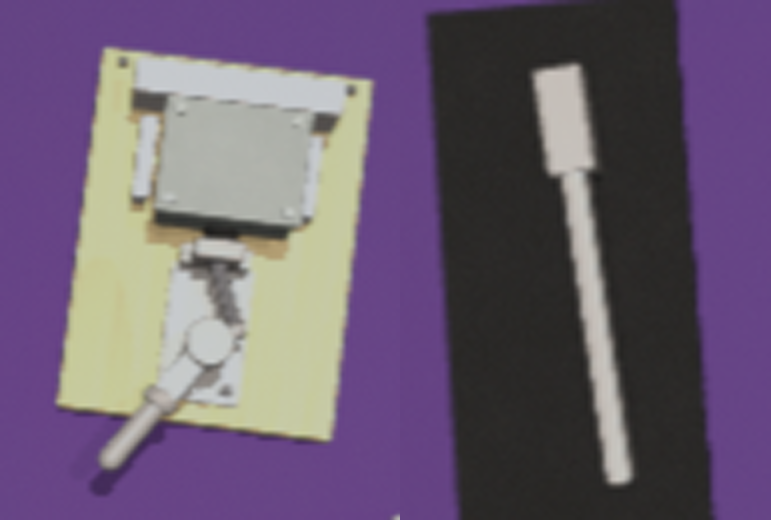

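```bash
python3 -m pendant '{"xyz":[[0.031,-0.025,-0.0025],[0.062,-0.05,-0.005],[0.093,-0.075,-0.0075],[0.124,-0.1,-0.01],[0.155,-0.125,-0.0125]],"roll":[0,0,0,0,0],"claw":[0.094,0.094,0.094,0.094,0.094]}'
python3 -m pendant '{"xyz":[[0.031,-0.025,-0.0025],[0.062,-0.05,-0.005],[0.093,-0.075,-0.0075],[0.124,-0.1,-0.01],[0.155,-0.125,-0.0125]],"roll":[0,0,0,0,0],"claw":[0.094,0.094,0.094,0.094,0.094]}'
python3 -m pendant '{"xyz":[[0.031,-0.025,-0.0025],[0.062,-0.05,-0.005],[0.093,-0.075,-0.0075],[0.124,-0.1,-0.01],[0.155,-0.125,-0.0125]],"roll":[0,0,0,0,0],"claw":[0.094,0.094,0.094,0.094,0.094]}'
```

```text
clock: 0.57
ee_pos: [0.2528, -0.4015, 0.2253]
eef_rot: [-3.12, -0.354, -0.0]
ft_force: [1.0, -0.9, -0.2]
grip_width: 0.999
clock: 0.98
ee_pos: [0.3765, -0.2431, 0.2382]
eef_rot: [-3.12, -0.353, -0.0]
ft_force: [1.3, -0.2, -0.1]
grip_width: 1.003
clock: 1.4
ee_pos: [0.5003, -0.0847, 0.251]
eef_rot: [-3.12, -0.354, 0.0]
ft_force: [0.8, -0.7, -0.4]
grip_width: 1.0
```

```bash
python3 - <<'E'
from h import *
im,c=shot('wrist','w1.png'); print(proj(c,(.541,-.05,.065)),proj(c,(.626,-.126,.079)))
E
```

```text
[238.21713746 140.86673109] [317.53618491  83.52038891]
```

View pics/w1.png

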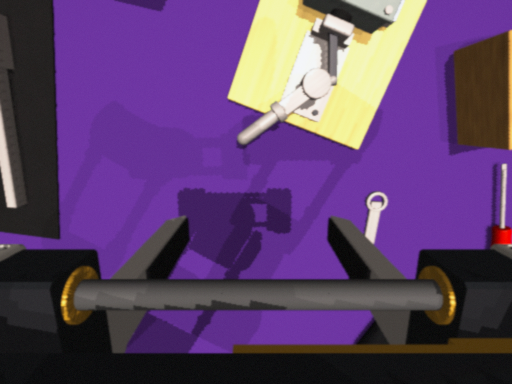

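The wrist view shows the hub at (317,83) and the stub tip at (240,141), both within about 2 px of my estimates. I'll fit the stub axis next, then move over to the bar.

```bash
python3 - <<'E'
from h import *
im=cv2.imread('pics/w1.png'); c=load('w1.png')
hsv=cv2.cvtColor(im,cv2.COLOR_BGR2HSV)
m=((hsv[:,:,1]<60)&(hsv[:,:,2]>70)).astype(np.uint8); q=np.zeros_like(m); q[105:150,232:272]=m[105:150,232:272]
n,l,st,_=cv2.connectedComponentsWithStats(q); k=1+np.argmax(st[1:,4]); ys,xs=np.nonzero(l==k)
P=np.array([ray(c,(x,y),.065)[:2] for x,y in zip(xs,ys)]); vx,vy,x0,y0=cv2.fitLine(P.astype(np.float32)*1000,2,0,.01,.01).ravel()
d=np.array([vx,vy]);d*=-np.sign(vx); o=np.array([x0,y0]); s=(P*1000-o)@d
tip=o+d*s.max(); print('dir',np.arctan2(d[1],d[0]),'tip',tip,'width',np.ptp((P*1000-o)@[-d[1],d[0]]),'pivot by tip',tip-115*d)
h=cv2.HoughCircles(cv2.cvtColor(im,cv2.COLOR_BGR2GRAY)[55:115,290:345],cv2.HOUGH_GRADIENT,1,20,param1=100,param2=10,minRadius=9,maxRadius=18)
print(h); u=h[0,0,:2]+[290,55]; pv=ray(c,u,.079)[:2]*1000; print('pivot',pv,'perp off',(pv-o)@[-d[1],d[0]])
E
# toward bar grip (0.498,0.282): world (0,.366,-.07)
python3 -m pendant '{"xyz":[[0.009,-0.038,0.005],[0.018,-0.076,0.01],[0.027,-0.114,0.015],[0.036,-0.152,0.02],[0.045,-0.19,0.025]],"roll":[0.014,0.028,0.042,0.056,0.07],"claw":[0.094,0.094,0.094,0.094,0.094]}'
python3 -m pendant '{"xyz":[[0.009,-0.035,0.005],[0.018,-0.07,0.01],[0.024,-0.11,0.015],[0.026,-0.145,0.02],[0.026,-0.175,0.025]],"roll":[0,0,0,0,0],"claw":[0.094,0.094,0.094,0.094,0.094]}'
python3 - <<'E'
from h import *
im,c=shot('wrist','w2.png'); print(r.observe()['ee_pos'])
E
```

```text
dir 2.4631307 tip [539.86053749 -50.90685557] width 16.873337618412553 pivot by tip [ 629.39251228 -123.08043956]
[[[29.5 26.5 17.4]]]
pivot [ 628.60043584 -127.59474868] perp off 4.011667795955328
clock: 1.87
ee_pos: [0.5052, 0.1184, 0.2275]
eef_rot: [-3.124, -0.25, -0.009]
ft_force: [0.2, -0.2, 0.4]
grip_width: 1.002
clock: 2.28
ee_pos: [0.5029, 0.2978, 0.2032]
eef_rot: [-3.123, -0.251, -0.009]
ft_force: [1.0, -0.2, 0.5]
grip_width: 0.998
[0.5011318  0.30259708 0.20208764]
```

View pics/w2.png

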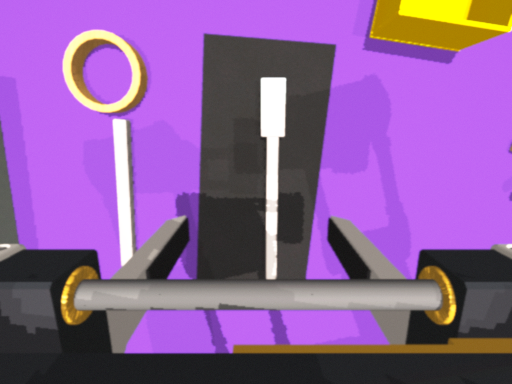

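The wrist view shows the bar with its socket at (273,107) and its shaft running down to about (271,280). The spare bar is well clear to the left. I'll fit the bar's axis.

```bash
cat > bar.py <<'E'
from h import *
def bar(f,box,zs=.022,off=0):
    im=cv2.imread('pics/'+f); c=load(f); g=im.astype(int).min(2); x0,x1,y0,y1=box
    q=np.zeros(g.shape,np.uint8); q[y0:y1,x0:x1]=g[y0:y1,x0:x1]>150
    n,l,st,_=cv2.connectedComponentsWithStats(q); k=1+np.argmax(st[1:,4])
    out=[]
    for y in range(st[k,1],st[k,1]+st[k,3]):
        xs=np.nonzero(l[y]==k)[0]; out.append((xs.mean(),y,xs.max()-xs.min()+1))
    out=np.array(out); P=np.array([ray(c,o[:2],zs+off+(.008 if o[2]>18 else 0))[:2] for o in out])*1000
    vx,vy,a,b=cv2.fitLine(P[2:].astype(np.float32),2,0,.01,.01).ravel(); d=np.array([vx,vy])*np.sign(vx)
    return P[0],d,np.array([a,b]),out
E
python3 - <<'E'
from bar import *
P,d,o,out=bar('w2.png',(235,310,60,278),.0275-.0,0.0-.0) if 0 else bar('w2.png',(235,310,60,278),.0235)
print('rows',out[::25]); print('dir',np.arctan2(d[1],d[0]))
c=load('w2.png'); u=out[0][:2]; m=ray(c,u,.03)[:2]*1000; m=o+d*((m-o)@d); print('mouth top edge',m,'grip',m-130*d)
j=[i for i in range(len(out)-1) if out[i,2]>18 and out[i+1,2]<=18]; s=ray(c,out[j[-1],:2],.03)[:2]*1000; print('shoulder dist',(m-s)@d)
# mat corners
im=cv2.imread('pics/w2.png')
s=r.observe(); Rt=Ro.from_rotvec(s['eef_rot']).as_matrix(); g=np.append((m-130*d)/1000,.013); print('tool delta',Rt.T@(g-s['ee_pos']),'toolyaw',np.arctan2(Rt[1,0],Rt[0,0]),s['eef_rot'])
E
```

```text
rows [[273.   77.   23. ]
 [273.  102.   25. ]
 [272.5 127.   24. ]
 [272.5 152.   12. ]
 [271.5 177.   12. ]
 [271.5 202.   10. ]
 [271.  227.   11. ]
 [271.  252.   11. ]
 [270.5 277.   10. ]]
dir 0.16184516
mouth top edge [625.48933589 301.04035474] grip [497.18821894 280.09221555]
shoulder dist 66.47315410639027
tool delta [-0.00832012  0.02397205  0.18876513] toolyaw 0.16317653864174547 [-3.11814774 -0.25501115 -0.00474935]
```

```bash
python3 -m pendant '{"xyz":[[-0.004,0.012,0.02],[-0.008,0.024,0.05],[-0.008,0.024,0.08],[-0.008,0.024,0.11],[-0.008,0.024,0.14]],"roll":[0,0,0,0,0],"claw":[0.08,0.06,0.05,0.05,0.05]}' 40
python3 -m pendant '{"xyz":[[0,0,0.02],[0,0,0.033],[0,0,0.043],[0,0,0.048],[0,0,0.048]],"roll":[0,0,0,0,0],"claw":[0.05,0.05,0.05,0.05,0.05]}'
python3 - <<'E'
from h import *
s=r.observe();print(s['ee_pos'],s['ft_force'],s['eef_rot'])
E
```

```text
clock: 2.75
ee_pos: [0.4972, 0.2788, 0.0606]
eef_rot: [-3.118, -0.255, -0.005]
ft_force: [-0.5, 0.4, -0.0]
grip_width: 0.683
clock: 3.17
ee_pos: [0.4971, 0.279, 0.0123]
eef_rot: [-3.119, -0.255, -0.003]
ft_force: [-0.0, -0.3, -0.3]
grip_width: 0.531
[0.49711216 0.27902831 0.01232508] [-0.0412695  -0.33788041 -0.30746556] [-3.11868482 -0.25473151 -0.00349801]
```

```bash
python3 -m pendant '{"xyz":[[0,-0.001,0],[0,-0.001,0],[0,-0.001,0],[0,-0.001,0],[0,-0.001,0]],"roll":[0,0,0,0,0],"claw":[0.03,0.01,0.0,0,0]}' 55
python3 -m pendant '{"xyz":[[0,0,0],[0,0,0],[0,0,-0.015],[0,0,-0.04],[0,0,-0.07]],"roll":[0,0,0,0,0],"claw":[0.0,0,0,0,0]}'
python3 -m pendant '{"xyz":[[0,0,-0.03],[0,0,-0.06],[0,0,-0.08],[0,0,-0.08],[0,0,-0.08]],"roll":[0,0,0,0,0],"claw":[0.0,0,0,0,0]}'
python3 - <<'E'
from h import *
s=r.observe();print(s['ee_pos'],s['ft_force'],s['moment'],s['eef_rot'],s['grip_width']); shot('wrist','w3.png')
E
```

```text
clock: 3.58
ee_pos: [0.4972, 0.2801, 0.0127]
eef_rot: [-3.118, -0.255, -0.005]
ft_force: [0.4, -0.6, -0.5]
grip_width: 0.216
clock: 4.0
ee_pos: [0.4948, 0.2783, 0.0811]
eef_rot: [-3.12, -0.255, 0.005]
ft_force: [0.2, -0.7, -3.3]
grip_width: 0.146
clock: 4.42
ee_pos: [0.4953, 0.2774, 0.1613]
eef_rot: [-3.12, -0.255, 0.003]
ft_force: [0.0, -0.1, -3.1]
grip_width: 0.146
[0.49526036 0.27744301 0.16128737] [ 0.01523414 -0.06903082 -3.13365072] [ 0.00414853 -0.00294235  0.01979911] [-3.12011047e+00 -2.55098842e-01  2.88758761e-03] 0.145800156856295
```

View pics/w3.png

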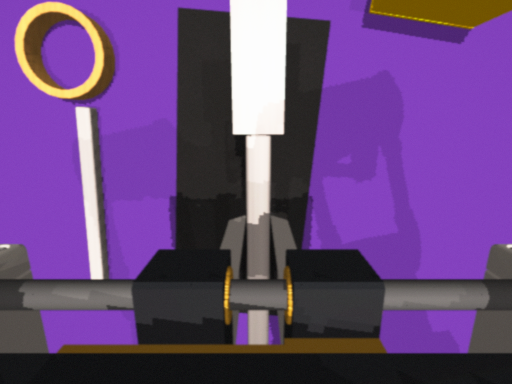

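The bar is held on the tool's centreline (column 258), with the socket shoulder at row 134. I'll check its pitch and position in the tool frame numerically.

```bash
python3 - <<'E'
from h import *
im=cv2.imread('pics/w3.png').astype(float).min(2)
M=np.array(r.camera_params('wrist')['mount']); K=load('w3.png')[0]; f=K[0,0]
def edges(y,a,b):
    row=im[y,a:b]; t=(row.max()+np.median(row[:8]))/2; i=np.nonzero(row>t)[0]; l,h=i[0],i[-1]
    le=l-(row[l]-t)/(row[l]-row[l-1]); he=h+(row[h]-t)/(row[h]-row[h+1]); return a+le,a+he
for y,w in((3,.027),(20,.027),(40,.027),(60,.027),(80,.027),(100,.027),(120,.027),(128,.027),(145,.014),(170,.014),(195,.014)):
    l,h=edges(y,205,315); D=w*f/(h-l); pc=D*np.array([((l+h)/2-K[0,2])/f,(y-K[1,2])/f,1]); p=M@np.append(pc,1); print(y,round(l,1),round(h,1),'tool xyz mm',np.round(p[:3]*1000,1))
E
```

```text
3 229.3 286.5 tool xyz mm [124.4   0.4 -21.3]
20 229.8 286.3 tool xyz mm [117.3   0.4 -21.1]
40 230.2 285.7 tool xyz mm [108.7   0.4 -20.9]
60 230.5 285.3 tool xyz mm [ 99.6   0.4 -21.4]
80 231.1 284.7 tool xyz mm [ 90.5   0.4 -20.6]
100 231.5 284.2 tool xyz mm [ 80.9   0.3 -20.3]
120 231.9 283.7 tool xyz mm [ 71.    0.3 -20.3]
128 232.1 283.5 tool xyz mm [ 66.9   0.4 -20. ]
145 245.8 269.8 tool xyz mm [57.   0.3 -5.2]
170 246.4 269.6 tool xyz mm [41.9  0.4 -3.6]
195 246.7 269.1 tool xyz mm [25.8  0.4 -1.7]
```

```bash
python3 -m pendant '{"xyz":[[0.004,0.036,-0.005],[0.008,0.072,-0.01],[0.012,0.108,-0.015],[0.016,0.144,-0.02],[0.02,0.18,-0.025]],"roll":[0.11,0.22,0.33,0.44,0.55],"claw":[0,0,0,0,0]}'
python3 -m pendant '{"xyz":[[0.02,0.025,-0.004],[0.04,0.05,-0.008],[0.06,0.075,-0.014],[0.07,0.086,-0.014],[0.07,0.086,-0.014]],"roll":[0.1,0.2,0.29,0.323,0.323],"claw":[0,0,0,0,0]}'
python3 - <<'E'
from h import *
s=r.observe();print(s['ee_pos'],s['ft_force'],s['moment'],s['eef_rot'],s['grip_width']); im,c=shot('wrist','w4.png'); print(proj(c,(.5399,-.0509,.065)),proj(c,(.6286,-.1276,.079)))
E
```

```text
clock: 4.88
ee_pos: [0.5417, 0.1009, 0.1801]
eef_rot: [-3.075, 0.61, 0.021]
ft_force: [-0.1, 0.9, -2.1]
grip_width: 0.145
clock: 5.3
ee_pos: [0.5739, -0.0087, 0.1902]
eef_rot: [-2.938, 1.104, 0.026]
ft_force: [0.0, 0.4, -2.7]
grip_width: 0.145
[ 0.57391087 -0.00870361  0.19016989] [ 0.00272354  0.40558399 -2.6669148 ] [ 0.07822236 -0.00913912 -0.05041801] [-2.93817851  1.10416339  0.02603717] 0.14462133390122453
[307.28784862 185.25259736] [314.97771998  65.49276189]
```

View pics/w4.png

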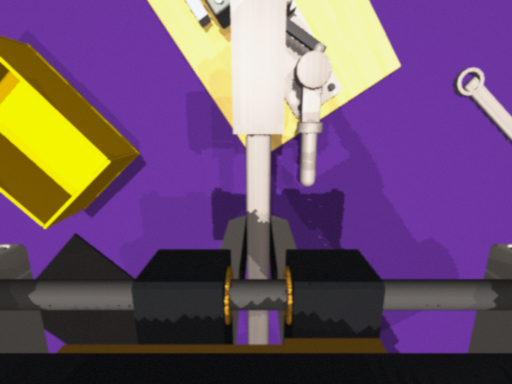

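The wrist view shows the hub at (314,70), the collar at (311,127) and the stub tip at (307,185), with the bar on column 258.

```bash
python3 - <<'E'
from h import *
im=cv2.imread('pics/w4.png'); c=load('w4.png'); g=im.astype(int).min(2)
s=r.observe(); Rt=Ro.from_rotvec(s['eef_rot']).as_matrix(); print('tool z',Rt[:,2],'yaw',np.arctan2(Rt[1,0],Rt[0,0]))
hsv=cv2.cvtColor(im,cv2.COLOR_BGR2HSV)
C=[];W=[]
for y in range(136,190):
    i=290+np.nonzero((hsv[y,290:330,1]<75)&(hsv[y,290:330,2]>80))[0]
    if len(i): C.append((i.mean(),y)); W.append((y,i.min(),i.max()))
print(W[::6],W[-1])
P=np.array([ray(c,p,.065)[:2] for p in C[:-8]])*1000
vx,vy,a,b=cv2.fitLine(P.astype(np.float32),2,0,.01,.01).ravel(); d=np.array([vx,vy])*-np.sign(vx); o=np.array([a,b])
t=ray(c,C[-1],.065)[:2]*1000; t=o+d*((t-o)@d); print('stub dir',np.arctan2(d[1],d[0]),'tip',t,'pivot',t-115*d)
gr=cv2.cvtColor(im,cv2.COLOR_BGR2GRAY)[40:100,285:345]; h=cv2.HoughCircles(gr,cv2.HOUGH_GRADIENT,1,30,param1=100,param2=10,minRadius=12,maxRadius=20); print(h)
u=h[0,0,:2]+[285,40]
for z in(.07,.079): 
    p=ray(c,u,z)[:2]*1000; q=t-p; print(z,p,np.arctan2(q[1],q[0]),np.hypot(*q))
E
```

```text
tool z [-0.01582084  0.01057523 -0.99981892] yaw -0.7167054629905668
[(136, np.int64(301), np.int64(316)), (142, np.int64(301), np.int64(316)), (148, np.int64(301), np.int64(316)), (154, np.int64(301), np.int64(315)), (160, np.int64(301), np.int64(315)), (166, np.int64(300), np.int64(315)), (172, np.int64(300), np.int64(314)), (178, np.int64(300), np.int64(314)), (184, np.int64(303), np.int64(312))] (186, np.int64(307), np.int64(308))
stub dir 2.4312224 tip [539.63090074 -49.93504031] pivot [ 626.81475389 -124.92821201]
[[[30.5 29.5 19.4]]]
0.07 [ 625.46866406 -128.05510412] 2.403231018813291 116.0640598150713
0.079 [ 625.57451105 -125.83947161] 2.4181435457644342 114.66379918237492
```

```bash
python3 -m pendant '{"xyz":[[-0.035,0.013,0],[-0.07,0.026,0],[-0.105,0.04,0],[-0.14,0.053,0],[-0.14,0.053,0]],"roll":[0,0,0,0,0],"claw":[0,0,0,0,0]}'
python3 -m pendant '{"xyz":[[0,0,0.025],[0,0,0.05],[0,0,0.075],[0,0,0.09],[0,0,0.09]],"roll":[0,0,0,0,0],"claw":[0,0,0,0,0]}'
cat > go.py <<'E'
import sys
from h import *
s=r.observe(); Rt=Ro.from_rotvec(s['eef_rot']).as_matrix(); p=np.array(s['ee_pos'])
print('pos',p.round(4),'yaw',round(np.arctan2(Rt[1,0],Rt[0,0]),4),'toolx_z',Rt[2,0].round(4),'tooly_z',Rt[2,1].round(4),'F tool',(Rt.T@s['ft_force']).round(1),'M',np.round(Rt.T@s['moment'],2))
if len(sys.argv)>3: print('delta tool',(Rt.T@(np.array([float(a) for a in sys.argv[1:4]])-p)).round(4))
E
python3 go.py .433 .0435 .0624
```

```text
clock: 5.77
ee_pos: [0.4221, 0.0496, 0.191]
eef_rot: [-2.941, 1.094, 0.049]
ft_force: [-0.2, 0.2, -2.7]
grip_width: 0.147
clock: 6.18
ee_pos: [0.415, 0.0525, 0.0975]
eef_rot: [-2.944, 1.091, 0.064]
ft_force: [-0.8, -0.6, -3.1]
grip_width: 0.147
pos [0.415  0.0525 0.0975] yaw -0.7104 toolx_z -0.0387 tooly_z 0.013 F tool [-0.1  1.   3.1] M [ 0.03 -0.12 -0.01]
delta tool [ 0.0208 -0.0054  0.0343]
```

```bash
python3 -c "
from h import *
s=r.observe();print(np.round(s['qpos'],3),np.round(s['tau'],2))"
python3 -m pendant '{"xyz":[[0,0,0],[0,0,0],[0,0,0],[0,0,0],[0,0,0]],"roll":[0,0,0,0,0],"claw":[0,0,0,0,0]}' >/dev/null; python3 go.py
python3 -m pendant '{"xyz":[[0.005,0,0],[0.01,0,0],[0.015,0,0],[0.02,0,0],[0.02,0,0]],"roll":[0,0,0,0,0],"claw":[0,0,0,0,0]}' >/dev/null; python3 go.py .433 .0435 .0624
```

```text
[-0.053  0.167  1.974  0.015  1.039  2.219] [-2.100e-01 -3.008e+01 -2.058e+01  2.000e-02 -4.500e-01 -1.000e-02]
pos [0.4157 0.0525 0.0983] yaw -0.7102 toolx_z -0.0372 tooly_z 0.0118 F tool [ 0.4 -0.2  3.1] M [0.05 0.01 0.04]
pos [0.4324 0.0386 0.0976] yaw -0.711 toolx_z -0.0359 tooly_z 0.0112 F tool [ 0.6 -0.7  2.4] M [0.07 0.01 0.03]
delta tool [-0.0015 -0.0045  0.0353]
```

```bash
python3 -m pendant '{"xyz":[[0,-0.005,-0.035],[0,-0.005,-0.07],[0,-0.005,-0.08],[0,-0.005,-0.08],[0,-0.005,-0.08]],"roll":[0,0,0,0,0],"claw":[0,0,0,0,0]}' >/dev/null; python3 go.py
python3 -m pendant '{"xyz":[[-0.01,0,0],[-0.02,0,0],[-0.03,0,0],[-0.04,0,0],[-0.05,0,0]],"roll":[0,0,0,0,0],"claw":[0,0,0,0,0]}' >/dev/null; python3 go.py
python3 -m pendant '{"xyz":[[0.035,0,0],[0.05,0,0],[0.05,0,0],[0.05,0,0],[0.05,0,0]],"roll":[0,0,0,0,0],"claw":[0,0,0,0,0]}' >/dev/null; python3 go.py
python3 -m pendant '{"xyz":[[0,0,0.01],[0,0,0.02],[0,0,0.03],[0,0,0.04],[0,0,0.05]],"roll":[0,0,0,0,0],"claw":[0,0,0,0,0]}' >/dev/null; python3 go.py .433 .0435 .0624
```

```text
pos [0.4383 0.0411 0.1775] yaw -0.7112 toolx_z -0.0357 tooly_z 0.0111 F tool [0.4 0.6 3.6] M [ 0.05 -0.07 -0.02]
pos [0.3988 0.0746 0.1787] yaw -0.7108 toolx_z -0.037 tooly_z 0.012 F tool [-0.4 -0.3  2.1] M [ 0.07  0.01 -0.02]
pos [0.4357 0.0425 0.1766] yaw -0.7114 toolx_z -0.0389 tooly_z 0.0126 F tool [-0.6  0.7  2.4] M [ 0.11 -0.05 -0.02]
pos [0.4326 0.0438 0.1256] yaw -0.7113 toolx_z -0.0401 tooly_z 0.0131 F tool [-0.  -0.2  2.5] M [ 0.07 -0.06  0.04]
delta tool [ 0.003  -0.0009  0.0631]
```

```bash
python3 -m pendant '{"xyz":[[0,0,-0.02],[0,0,-0.04],[0,0,-0.06],[0,0,-0.08],[0,0,-0.1]],"roll":[0,0,0,0,0],"claw":[0,0,0,0,0]}' >/dev/null; python3 go.py
python3 -m pendant '{"xyz":[[0,0,-0.04],[0,0,-0.08],[0,0,-0.12],[0,0,-0.12],[0,0,-0.12]],"roll":[0,0,0,0,0],"claw":[0,0,0,0,0]}' >/dev/null; python3 go.py
python3 -m pendant '{"xyz":[[0.04,0,0],[0.08,0,0],[0.12,0,0],[0.16,0,0],[0.2,0,0]],"roll":[0,0,0,0,0],"claw":[0,0,0,0,0]}' >/dev/null; python3 go.py
python3 -m pendant '{"xyz":[[0,0,0],[0,0,0],[0,0,0],[0,0,0],[0,0,0]],"roll":[0,0,0,0,0],"claw":[0,0,0,0,0]}' >/dev/null; python3 go.py; python3 -c "
from h import *
s=r.observe();print(s['clock'],np.round(s['qpos'],3),np.round(s['tau'],2))
shot('wrist','w5.png')"
```

```text
pos [0.4353 0.0427 0.2256] yaw -0.7111 toolx_z -0.0416 tooly_z 0.0138 F tool [ 1.4 -0.1  2.9] M [ 0.08 -0.01  0.02]
pos [0.4406 0.0411 0.3467] yaw -0.7106 toolx_z -0.0387 tooly_z 0.0112 F tool [-0.3 -0.5  3. ] M [ 0.08 -0.03 -0.06]
pos [ 0.5918 -0.0898  0.3355] yaw -0.7105 toolx_z -0.044 tooly_z 0.0134 F tool [ 0.6 -0.8  2.3] M [ 0.14 -0.   -0.  ]
pos [ 0.5907 -0.0886  0.3358] yaw -0.7093 toolx_z -0.0445 tooly_z 0.0133 F tool [-0.1  0.3  2.8] M [0.1  0.03 0.01]
10.35 [-0.27   0.299  1.178  0.007  1.71   2.011] [ -0.27 -43.78 -25.99   0.     0.17   0.  ]
```

```bash
python3 -m pendant '{"xyz":[[-0.039,0,0],[-0.078,0,0],[-0.117,0,0],[-0.156,0,0],[-0.196,0,0]],"roll":[0,0,0,0,0],"claw":[0,0,0,0,0]}' >/dev/null; python3 go.py
python3 -m pendant '{"xyz":[[0,0,0],[0,0,0.03],[0,0,0.06],[0,0,0.09],[0,0,0.12]],"roll":[0,0,0,0,0],"claw":[0,0,0,0,0]}' >/dev/null; python3 go.py
python3 -m pendant '{"xyz":[[0,0,0.02],[0,0,0.04],[0,0,0.06],[0,0,0.08],[0,0,0.09]],"roll":[0,0,0,0,0],"claw":[0,0,0,0,0]}' >/dev/null; python3 go.py .433 .0435 .0624
python3 - <<'E'
from h import *
im,c=shot('scene','s2.png')
s=r.observe(); Rt=Ro.from_rotvec(s['eef_rot']).as_matrix(); p=np.array(s['ee_pos'])
for x in(.13,.065,-.13): print(x,proj(c,p+Rt@[x,0,-.0038]), 'per 10mm up',proj(c,p+Rt@[x,0,-.0138])-proj(c,p+Rt@[x,0,-.0038]))
u=proj(c,p).astype(int); print(u); a=im[u[1]-40:u[1]+60,u[0]-65:u[0]+65]; cv2.imwrite('pics/s2c.png',cv2.resize(a[:,:,::-1],None,fx=6,fy=6,interpolation=0)); print('crop origin',u-[65,40])
E
```

```text
pos [0.44   0.0402 0.3453] yaw -0.709 toolx_z -0.0425 tooly_z 0.0118 F tool [ 0.  -0.5  2.4] M [ 0.07 -0.08  0.01]
pos [0.4345 0.043  0.2254] yaw -0.7076 toolx_z -0.0398 tooly_z 0.0099 F tool [ 0.7 -0.6  2.7] M [ 0.05  0.01 -0.03]
pos [0.4294 0.0452 0.1342] yaw -0.7067 toolx_z -0.0411 tooly_z 0.0108 F tool [-0.5 -0.1  2.8] M [ 0.06 -0.04 -0.03]
delta tool [ 0.0068 -0.0018  0.0716]
0.13 [229.0962096  177.92567047] per 10mm up [-0.17009475 -2.19948037]
0.065 [246.07049673 171.38060711] per 10mm up [-0.08107062 -2.19872298]
-0.13 [293.99303984 152.90230056] per 10mm up [ 0.15559773 -2.19095888]
[262 165]
crop origin [197 125]
```

View pics/s2c.png

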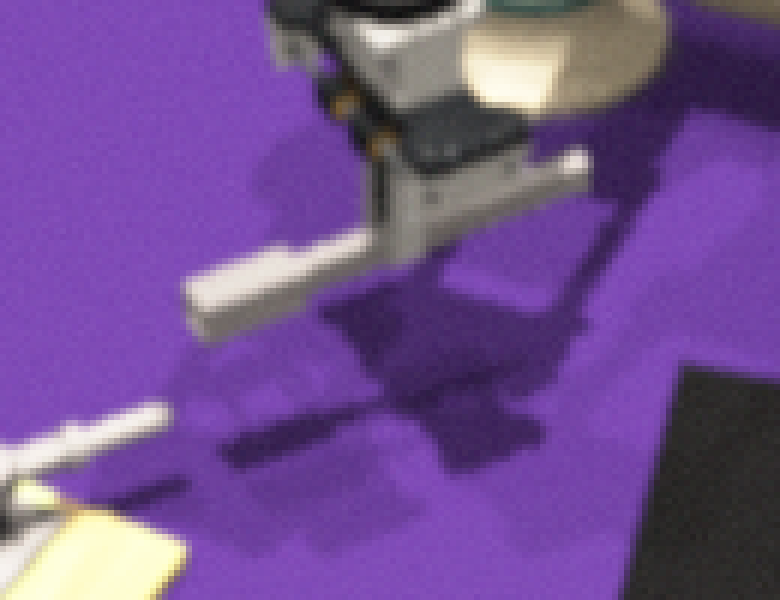

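The crop shows the mouth centred at about (230,177) full-frame and the tail at about (293,154). The bar therefore sits about +0.03 rad in the tool and about −0.01 rad in the world, so it's nearly level. I'll descend to the insertion pose.

```bash
python3 -m pendant '{"xyz":[[0.001,0,0.015],[0.003,-0.001,0.03],[0.005,-0.0015,0.045],[0.006,-0.0018,0.06],[0.0068,-0.0018,0.071]],"roll":[0,0.004,0.008,0.012,0.012],"claw":[0,0,0,0,0]}' >/dev/null; python3 go.py
python3 -m pendant '{"xyz":[[0,0,0],[0,0,0],[0,0,0],[0,0,0],[0,0,0]],"roll":[0,0,0,0,0],"claw":[0,0,0,0,0]}' >/dev/null; python3 go.py .433 .0435 .063
python3 -c "
from h import *
shot('wrist','w6.png')
im,c=shot('scene','s3.png')
cv2.imwrite('pics/s3c.png',np.vstack([cv2.resize(im[150:210,180:300,::-1],None,fx=6,fy=6,interpolation=2),cv2.resize(cv2.imread('pics/w6.png')[0:100,160:360],(720,230))[:,:]]))"
```

```text
pos [0.4322 0.0438 0.0622] yaw -0.7182 toolx_z -0.0415 tooly_z 0.0118 F tool [ 0.2 -0.4  2.9] M [ 0.08 -0.03 -0.02]
pos [0.433  0.0438 0.0632] yaw -0.7179 toolx_z -0.0398 tooly_z 0.0104 F tool [-0.5  0.3  2.9] M [ 0.09 -0.04 -0.02]
delta tool [0.0002 0.0002 0.0002]
```

View pics/s3c.png

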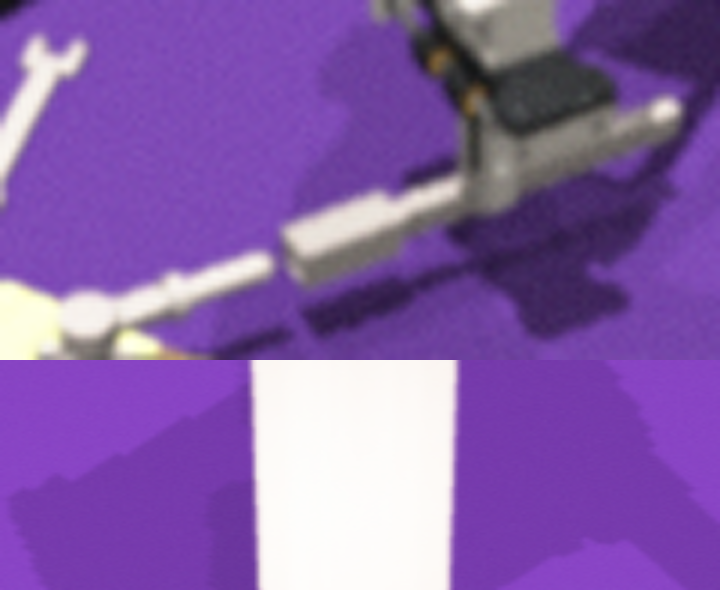

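The socket faces the stub tip and is aligned to within about 2 mm, perhaps slightly low. I'll start the insertion in slow steps.

```bash
python3 -m pendant '{"xyz":[[0.004,0,-0.001],[0.007,0,-0.0012],[0.01,0,-0.0014],[0.013,0,-0.0015],[0.016,0,-0.0016]],"roll":[0,0,0,0,0],"claw":[0,0,0,0,0]}' >/dev/null; python3 go.py
python3 -m pendant '{"xyz":[[0.002,0,0],[0.004,0,0],[0.006,0,-0.0002],[0.008,0,-0.0003],[0.01,0,-0.0004]],"roll":[0,0,0,0,0],"claw":[0,0,0,0,0]}' >/dev/null; python3 go.py
python3 -m pendant '{"xyz":[[0.002,0,0],[0.004,0,0],[0.006,0,-0.0002],[0.008,0,-0.0003],[0.01,0,-0.0004]],"roll":[0,0,0,0,0],"claw":[0,0,0,0,0]}' >/dev/null; python3 go.py
```

```text
pos [0.4451 0.0329 0.0638] yaw -0.7182 toolx_z -0.0405 tooly_z 0.011 F tool [ 0.7 -0.1  2.7] M [ 0.05 -0.05 -0.04]
pos [0.4527 0.0262 0.0638] yaw -0.7182 toolx_z -0.0405 tooly_z 0.0109 F tool [-1.4 -0.6  0.4] M [ 0.1  -0.    0.04]
pos [0.4604 0.0196 0.0638] yaw -0.7181 toolx_z -0.0405 tooly_z 0.0109 F tool [-1.7  1.2  0.8] M [ 0.09 -0.   -0.01]
```

```bash
python3 -m pendant '{"xyz":[[0.003,0,-0.0001],[0.006,0,-0.0002],[0.009,0,-0.0003],[0.012,0,-0.0005],[0.015,0,-0.0006]],"roll":[0,0,0,0,0],"claw":[0,0,0,0,0]}' >/dev/null; python3 go.py
python3 -m pendant '{"xyz":[[0.002,0,-0.0001],[0.005,0,-0.0002],[0.007,0,-0.0003],[0.009,0,-0.0004],[0.011,0,-0.0005]],"roll":[0,0,0,0,0],"claw":[0,0,0,0,0]}' >/dev/null; python3 go.py
python3 -m pendant '{"xyz":[[0.001,0,-0.0001],[0.002,0,-0.0002],[0.003,0,-0.0003],[0.004,0,-0.0003],[0.005,0,-0.0003]],"roll":[0,0,0,0,0],"claw":[0,0,0,0,0]}' >/dev/null; python3 go.py
```

```text
pos [0.472  0.0094 0.0638] yaw -0.7182 toolx_z -0.0404 tooly_z 0.0109 F tool [-2.1  0.5  0.8] M [ 0.11 -0.02 -0.01]
pos [0.4804 0.0021 0.0639] yaw -0.7182 toolx_z -0.0405 tooly_z 0.0109 F tool [-1.6  0.7  1.1] M [ 0.06  0.01 -0.01]
pos [ 0.4842 -0.0013  0.064 ] yaw -0.7182 toolx_z -0.0406 tooly_z 0.011 F tool [-1.5 -0.1  1.3] M [ 0.04  0.01 -0.01]
```

```bash
python3 -m pendant '{"xyz":[[0.0005,0,0],[0.001,0,0],[0.0015,0,-0.0001],[0.002,0,-0.0001],[0.002,0,-0.0001]],"roll":[0,0,0,0,0],"claw":[0,0,0,0,0]}' >/dev/null; python3 go.py
python3 -m pendant '{"xyz":[[0.0005,0,0],[0.001,0,0],[0.0015,0,-0.0001],[0.002,0,-0.0001],[0.002,0,-0.0001]],"roll":[0,0,0,0,0],"claw":[0,0,0,0,0]}' >/dev/null; python3 go.py
```

```text
pos [ 0.4851 -0.0022  0.0639] yaw -0.7182 toolx_z -0.0419 tooly_z 0.0113 F tool [-3.3 -0.9  1. ] M [ 0.09 -0.3  -0.03]
pos [ 0.485  -0.0025  0.0637] yaw -0.7185 toolx_z -0.0456 tooly_z 0.012 F tool [-5.8 -1.1 -1.3] M [ 0.22 -0.66 -0.08]
```

The bar is fully seated: the mouth met the collar at 69.4 mm of travel with about 6 N of axial force. The implied pivot is (0.6266, −0.1261), which agrees with vision. I'll start the swing.

```bash
cat > sw.py <<'E'
from h import *
s=r.observe(); Rt=Ro.from_rotvec(s['eef_rot']).as_matrix(); p=np.array(s['ee_pos']); pv=np.array([.6266,-.1261]); v=p[:2]-pv
yaw=np.arctan2(Rt[1,0],Rt[0,0]); ang=np.arctan2(v[1],v[0])%6.2832
print(round(s['clock'],2),'TCPang-2.4235:',round(ang-2.4235,4),'yaw-based',round(yaw+.7181,4),'rad',np.hypot(*v).round(4),'z',p[2].round(4),'xz,yz',Rt[2,:2].round(4),'F',(Rt.T@s['ft_force']).round(1),'|F|',np.linalg.norm(s['ft_force']).round(1),'M',np.round(Rt.T@s['moment'],2))
E
python3 sw.py
python3 -m pendant '{"xyz":[[0,0.0038,0],[0.0002,0.0075,0],[0.0003,0.0113,0],[0.0006,0.015,0.0001],[0.0009,0.0188,0.0001]],"roll":[-0.02,-0.04,-0.06,-0.08,-0.1],"claw":[0,0,0,0,0]}' >/dev/null; python3 sw.py
python3 -m pendant '{"xyz":[[0,0.0038,0],[0.0002,0.0075,0],[0.0003,0.0113,0],[0.0006,0.015,0.0001],[0.0009,0.0188,0.0001]],"roll":[-0.02,-0.04,-0.06,-0.08,-0.1],"claw":[0,0,0,0,0]}' >/dev/null; python3 sw.py
```

```text
15.97 TCPang-2.4235: 0.0006 yaw-based -0.0004 rad 0.188 z 0.0637 xz,yz [-0.0456  0.012 ] F [-5.8 -1.1 -1.3] |F| 6.1 M [ 0.22 -0.66 -0.08]
16.38 TCPang-2.4235: 0.0914 yaw-based 0.0998 rad 0.1881 z 0.064 xz,yz [-0.0463  0.0035] F [-4.3 -6.7  0.5] |F| 8.0 M [ 1.13 -0.32 -0.16]
16.8 TCPang-2.4235: 0.1797 yaw-based 0.1987 rad 0.188 z 0.0641 xz,yz [-0.0461 -0.006 ] F [-4.1 -8.6  0.8] |F| 9.5 M [ 1.49 -0.28  0.04]
```

```bash
python3 -m pendant '{"xyz":[[0,0.0045,0],[0.0002,0.008,0],[0.0003,0.012,0],[0.0006,0.016,0],[0.0009,0.02,0]],"roll":[-0.015,-0.035,-0.055,-0.075,-0.092],"claw":[0,0,0,0,0]}' >/dev/null; python3 sw.py
python3 -m pendant '{"xyz":[[0,0.0045,0],[0.0002,0.008,0],[0.0003,0.012,0],[0.0006,0.016,0],[0.0009,0.02,0]],"roll":[-0.015,-0.035,-0.055,-0.075,-0.095],"claw":[0,0,0,0,0]}' >/dev/null; python3 sw.py
```

```text
17.22 TCPang-2.4235: 0.2702 yaw-based 0.2892 rad 0.188 z 0.0641 xz,yz [-0.0455 -0.0166] F [ -4.2 -11.    0.7] |F| 11.8 M [ 2.09 -0.32 -0.17]
17.63 TCPang-2.4235: 0.3572 yaw-based 0.3825 rad 0.1881 z 0.064 xz,yz [-0.0438 -0.0285] F [ -3.4 -12.6  -0.1] |F| 13.1 M [ 2.56 -0.16 -0.22]
```

```bash
python3 -m pendant '{"xyz":[[0,0.0045,0],[0.0002,0.008,0],[0.0003,0.012,0],[0.0006,0.016,0],[0.0009,0.019,0]],"roll":[-0.015,-0.035,-0.055,-0.07,-0.085],"claw":[0,0,0,0,0]}' >/dev/null; python3 sw.py
python3 -m pendant '{"xyz":[[0,0.0045,0],[0.0002,0.008,0],[0.0003,0.012,0],[0.0006,0.016,0],[0.0009,0.019,0]],"roll":[-0.015,-0.035,-0.055,-0.07,-0.09],"claw":[0,0,0,0,0]}' >/dev/null; python3 sw.py
```

```text
18.05 TCPang-2.4235: 0.4367 yaw-based 0.4657 rad 0.1882 z 0.0637 xz,yz [-0.0418 -0.0405] F [ -3.1 -14.4  -1.2] |F| 14.8 M [ 2.81 -0.05 -0.46]
18.47 TCPang-2.4235: 0.5166 yaw-based 0.5538 rad 0.1882 z 0.0632 xz,yz [-0.0383 -0.0523] F [ -2.2 -13.3  -2.8] |F| 13.7 M [ 2.6   0.15 -0.18]
```

```bash
python3 -m pendant '{"xyz":[[0,0.0045,-0.0005],[0.0002,0.008,-0.0008],[0.0003,0.012,-0.0011],[0.0006,0.015,-0.0014],[0.0009,0.018,-0.0017]],"roll":[-0.015,-0.035,-0.05,-0.065,-0.08],"claw":[0,0,0,0,0]}' >/dev/null; python3 sw.py
python3 -m pendant '{"xyz":[[0,0.0045,-0.0002],[0.0002,0.008,-0.0005],[0.0003,0.012,-0.0008],[0.0006,0.015,-0.0011],[0.0009,0.018,-0.0013]],"roll":[-0.015,-0.035,-0.05,-0.065,-0.08],"claw":[0,0,0,0,0]}' >/dev/null; python3 sw.py
```

```text
18.88 TCPang-2.4235: 0.5922 yaw-based 0.632 rad 0.1882 z 0.0637 xz,yz [-0.0351 -0.0631] F [  0.8 -11.9   2.9] |F| 12.3 M [ 2.35  0.18 -0.2 ]
19.3 TCPang-2.4235: 0.6688 yaw-based 0.7104 rad 0.1881 z 0.0633 xz,yz [-0.0312 -0.0732] F [  1.3 -11.2   2.9] |F| 11.6 M [ 2.03  0.32 -0.22]
```

```bash
python3 -m pendant '{"xyz":[[0.0002,0.004,-0.0004],[0.0004,0.008,-0.0007],[0.0006,0.012,-0.001],[0.0009,0.015,-0.0013],[0.0012,0.018,-0.0015]],"roll":[-0.015,-0.035,-0.05,-0.065,-0.08],"claw":[0,0,0,0,0]}' >/dev/null; python3 sw.py
python3 -m pendant '{"xyz":[[0.0002,0.004,-0.0004],[0.0004,0.008,-0.0007],[0.0006,0.012,-0.001],[0.0009,0.015,-0.0013],[0.0012,0.018,-0.0015]],"roll":[-0.015,-0.035,-0.05,-0.065,-0.08],"claw":[0,0,0,0,0]}' >/dev/null; python3 sw.py
python3 -m pendant '{"xyz":[[0.0002,0.003,-0.0003],[0.0004,0.006,-0.0005],[0.0006,0.009,-0.0008],[0.0009,0.012,-0.001],[0.001,0.015,-0.0012]],"roll":[-0.015,-0.03,-0.045,-0.06,-0.075],"claw":[0,0,0,0,0]}' >/dev/null; python3 sw.py
```

```text
19.72 TCPang-2.4235: 0.7471 yaw-based 0.7895 rad 0.1881 z 0.0629 xz,yz [-0.0272 -0.0825] F [-0.1 -9.1  1.2] |F| 9.1 M [ 1.71  0.22 -0.17]
20.13 TCPang-2.4235: 0.829 yaw-based 0.8693 rad 0.188 z 0.0624 xz,yz [-0.0225 -0.0902] F [-0.4 -7.5  1.1] |F| 7.6 M [ 1.36  0.1  -0.15]
20.55 TCPang-2.4235: 0.9012 yaw-based 0.9446 rad 0.1879 z 0.0619 xz,yz [-0.0174 -0.095 ] F [-1.5 -5.5  0.3] |F| 5.7 M [ 0.85 -0.11 -0.11]
```

```bash
python3 -m pendant '{"xyz":[[0,0.003,-0.0003],[0.0001,0.006,-0.0006],[0.0003,0.009,-0.0009],[0.0005,0.012,-0.0012],[0.0007,0.015,-0.0015]],"roll":[-0.015,-0.03,-0.045,-0.06,-0.075],"claw":[0,0,0,0,0]}' >/dev/null; python3 sw.py
python3 -m pendant '{"xyz":[[0,0.003,-0.0003],[0.0001,0.006,-0.0006],[0.0003,0.009,-0.0009],[0.0005,0.012,-0.0012],[0.0007,0.015,-0.0015]],"roll":[-0.015,-0.03,-0.045,-0.06,-0.075],"claw":[0,0,0,0,0]}' >/dev/null; python3 sw.py
```

```text
20.97 TCPang-2.4235: 0.9844 yaw-based 1.0215 rad 0.1877 z 0.0617 xz,yz [-0.0114 -0.0957] F [-1.9 -3.   3.3] |F| 4.9 M [ 0.33 -0.45 -0.17]
21.38 TCPang-2.4235: 1.0798 yaw-based 1.0979 rad 0.1869 z 0.0619 xz,yz [-0.0036 -0.0917] F [-2.1  4.8  5.2] |F| 7.4 M [-0.95 -0.6   0.15]
```

```bash
python3 -m pendant '{"xyz":[[-0.0003,0.0025,0],[-0.0004,0.005,-0.0001],[-0.0004,0.0075,-0.0003],[-0.0004,0.01,-0.0005],[-0.0003,0.012,-0.0007]],"roll":[-0.012,-0.024,-0.036,-0.048,-0.06],"claw":[0,0,0,0,0]}' >/dev/null; python3 sw.py
```

```text
21.8 TCPang-2.4235: 1.1518 yaw-based 1.1584 rad 0.1871 z 0.0615 xz,yz [ 0.0026 -0.0898] F [-1.1  3.2  5. ] |F| 6.0 M [-0.63 -0.44  0.24]
```

```bash
python3 -m pendant '{"xyz":[[0,0.0015,0.0001],[0,0.003,0.0001],[0,0.0045,0],[0,0.006,0],[0,0.007,0]],"roll":[-0.005,-0.01,-0.015,-0.02,-0.025],"claw":[0,0,0,0,0]}' >/dev/null; python3 sw.py
python3 -m pendant '{"xyz":[[0,0.001,0],[0,0.002,0],[0,0.003,0],[0,0.004,0],[0,0.005,0]],"roll":[0,-0.005,-0.005,-0.005,-0.005],"claw":[0,0,0,0,0]}' >/dev/null; python3 sw.py
```

```text
22.22 TCPang-2.4235: 1.1859 yaw-based 1.1838 rad 0.1869 z 0.0609 xz,yz [ 0.0053 -0.0909] F [ 0.2 -1.1  2.8] |F| 3.0 M [ 0.21  0.09 -0.09]
22.63 TCPang-2.4235: 1.1946 yaw-based 1.1889 rad 0.1869 z 0.0603 xz,yz [ 0.0055 -0.0975] F [ 2.1 -7.6 -0.5] |F| 8.0 M [ 1.5   0.46 -0.38]
```

```bash
python3 -m pendant '{"xyz":[[0,0.003,-0.0003],[0,0.0045,-0.0005],[0,0.0055,-0.0007],[0,0.0065,-0.0008],[0,0.0065,-0.0008]],"roll":[0,0,0,0,0],"claw":[0,0,0,0,0]}' >/dev/null; python3 sw.py
```

```text
23.05 TCPang-2.4235: 1.198 yaw-based 1.1891 rad 0.1869 z 0.0599 xz,yz [ 0.005 -0.109] F [  2.4 -10.4   0. ] |F| 10.6 M [ 2.    0.63 -0.54]
```

```bash
python3 -m pendant '{"xyz":[[0,0.006,-0.0006],[0,0.0075,-0.0008],[0,0.0085,-0.0009],[0,0.0092,-0.001],[0,0.0092,-0.001]],"roll":[0,0,0,0,0],"claw":[0,0,0,0,0]}' >/dev/null; python3 sw.py
```

```text
23.47 TCPang-2.4235: 1.2025 yaw-based 1.1892 rad 0.187 z 0.0594 xz,yz [ 0.0042 -0.1254] F [  3.3 -15.   -0.9] |F| 15.4 M [ 2.71  0.9  -0.75]
```

```bash
python3 -m pendant '{"xyz":[[0,0.0095,-0.0011],[0,0.0097,-0.0011],[0,0.0097,-0.0011],[0,0.0097,-0.0011],[0,0.0097,-0.0011]],"roll":[0,0,0,0,0],"claw":[0,0,0,0,0]}' >/dev/null; python3 sw.py
python3 -m pendant '{"xyz":[[0,0.0097,-0.0012],[0,0.0097,-0.0012],[0,0.0097,-0.0012],[0,0.0097,-0.0012],[0,0.0097,-0.0012]],"roll":[0,0,0,0,0],"claw":[0,0,0,0,0]}' >/dev/null; python3 sw.py
```

```text
23.88 TCPang-2.4235: 1.209 yaw-based 1.1904 rad 0.1872 z 0.0587 xz,yz [ 0.0031 -0.1418] F [  2.7 -15.1  -0.4] |F| 15.4 M [ 2.71  0.77 -0.89]
24.3 TCPang-2.4235: 1.2117 yaw-based 1.1915 rad 0.1872 z 0.0582 xz,yz [ 0.0022 -0.1596] F [  3.8 -16.4  -1.4] |F| 16.9 M [ 2.91  0.88 -0.9 ]
```

```bash
python3 -m pendant '{"xyz":[[0,0.0094,-0.0014],[0,0.0092,-0.0014],[0,0.0092,-0.0014],[0,0.0092,-0.0014],[0,0.0092,-0.0014]],"roll":[0,0,0,0,0],"claw":[0,0,0,0,0]}' >/dev/null; python3 sw.py
python3 -m pendant '{"xyz":[[0,0.005,0],[0,0.002,0],[0,0,0],[0,-0.001,0],[0,-0.001,0]],"roll":[0,0,0,0,0],"claw":[0,0,0,0,0]}' >/dev/null; python3 sw.py
```

```text
24.72 TCPang-2.4235: 1.2128 yaw-based 1.193 rad 0.1873 z 0.0579 xz,yz [ 0.0014 -0.177 ] F [  3.  -15.6  -0.7] |F| 15.9 M [ 2.89  0.86 -1.02]
25.13 TCPang-2.4235: 1.195 yaw-based 1.1945 rad 0.1875 z 0.0587 xz,yz [ 0.0009 -0.1809] F [-0.5 -5.7 -1.1] |F| 5.8 M [ 1.04  0.16 -0.6 ]
```

```bash
python3 -m pendant '{"xyz":[[0,-0.001,0.0002],[0,-0.0015,0.0003],[0,-0.002,0.0004],[0,-0.002,0.0004],[0,-0.002,0.0004]],"roll":[0,0,0,0,0],"claw":[0,0,0,0,0]}' >/dev/null; python3 sw.py
python3 -m pendant '{"xyz":[[-0.002,0,0],[-0.004,0,0],[-0.006,0,0],[-0.008,0,0],[-0.01,0,0]],"roll":[0,0,0,0,0],"claw":[0,0,0,0,0]}' >/dev/null; python3 sw.py
python3 -c "
from h import *
shot('top','t2.png'); im,c=shot('scene','s4.png'); cv2.imwrite('pics/c4.png',np.hstack([cv2.resize(im[140:240,110:250,::-1],(560,400),interpolation=2)]))"
```

```text
25.55 TCPang-2.4235: 1.1878 yaw-based 1.1945 rad 0.1875 z 0.0589 xz,yz [ 0.001  -0.1797] F [-2.  -0.6 -1.7] |F| 2.7 M [ 0.14  0.01 -0.17]
25.97 TCPang-2.4235: 1.1889 yaw-based 1.1942 rad 0.1972 z 0.0588 xz,yz [ 0.002  -0.1794] F [ 3.9 -2.4 -0.5] |F| 4.6 M [ 0.33  0.87 -0.17]
```

View pics/c4.png

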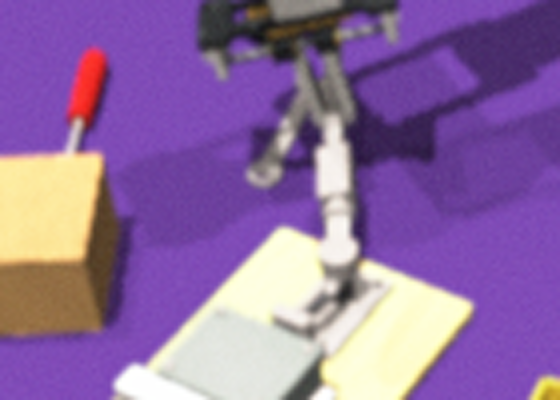

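The clamp is shut, with the enclosure against the back stop, and the bar is coming off the stub. The gripper is above the wrench and well clear of it. I'll keep drawing the bar off.

```bash
python3 -m pendant '{"xyz":[[-0.004,-0.0003,0],[-0.008,-0.0005,0],[-0.012,-0.0005,0],[-0.016,-0.0005,0],[-0.02,-0.0005,0]],"roll":[0,0,0,0,0],"claw":[0,0,0,0,0]}' >/dev/null; python3 sw.py
python3 -m pendant '{"xyz":[[-0.004,0,0],[-0.008,0,0],[-0.012,0,0],[-0.016,0,0],[-0.02,0,0]],"roll":[0,0,0,0,0],"claw":[0,0,0,0,0]}' >/dev/null; python3 sw.py
```

```text
26.48 TCPang-2.4235: 1.1879 yaw-based 1.1941 rad 0.2185 z 0.0589 xz,yz [ 0.0006 -0.1791] F [ 1.4 -0.6  0.9] |F| 1.8 M [ 0.02  0.54 -0.11]
26.9 TCPang-2.4235: 1.1886 yaw-based 1.1944 rad 0.2395 z 0.0587 xz,yz [-0.0006 -0.179 ] F [-0.8  1.1  2.9] |F| 3.2 M [-0.21 -0.03  0.02]
```

```bash
python3 -m pendant '{"xyz":[[-0.006,0,0],[-0.012,0,0],[-0.018,0,0],[-0.025,0,0],[-0.035,0,0]],"roll":[0,0,0,0,0],"claw":[0,0,0,0,0]}' >/dev/null; python3 sw.py
python3 -m pendant '{"xyz":[[0,0,-0.02],[0,0,-0.05],[0,0,-0.08],[0,0,-0.11],[0,0,-0.13]],"roll":[0,0,0,0,0],"claw":[0,0,0,0,0]}' >/dev/null; python3 sw.py
python3 go.py .4972 .2801 .16
```

```text
27.32 TCPang-2.4235: 1.1896 yaw-based 1.1948 rad 0.2751 z 0.0586 xz,yz [-0.0007 -0.1789] F [-0.6  0.2  2.5] |F| 2.6 M [-0.21 -0.01  0.04]
27.73 TCPang-2.4235: 1.2786 yaw-based 1.1944 rad 0.2766 z 0.1892 xz,yz [-0.     -0.1754] F [1.2 1.1 2.2] |F| 2.7 M [-0.28  0.02 -0.02]
pos [ 0.3923 -0.2731  0.1892] yaw 0.4763 toolx_z -0.0 tooly_z -0.1754 F tool [1.2 1.1 2.2] M [-0.28  0.02 -0.02]
delta tool [ 0.3468 -0.4316  0.1065]
```

```bash
python3 -m pendant '{"xyz":[[0.024,-0.031,0.0054],[0.048,-0.062,0.0108],[0.072,-0.093,0.0162],[0.096,-0.124,0.0216],[0.12,-0.155,0.027]],"roll":[0,0,0,0,0],"claw":[0,0,0,0,0]}' >/dev/null; python3 go.py .492 .292 .19
python3 -m pendant '{"xyz":[[0.024,-0.031,0.0054],[0.048,-0.062,0.0108],[0.072,-0.093,0.0162],[0.096,-0.124,0.0216],[0.12,-0.155,0.027]],"roll":[0.06,0.12,0.18,0.24,0.31],"claw":[0,0,0,0,0]}' >/dev/null; python3 go.py .492 .292 .17
```

```text
pos [ 0.426  -0.0772  0.1897] yaw 0.475 toolx_z -0.0004 tooly_z -0.1752 F tool [1.2 0.3 2.7] M [-0.22  0.05 -0.01]
delta tool [ 0.2275 -0.2936  0.0519]
pos [0.4602 0.1187 0.1902] yaw 0.1663 toolx_z -0.0547 tooly_z -0.1657 F tool [1.3 1.6 2.3] M [-0.24  0.12  0.01]
delta tool [ 0.0611 -0.1606  0.0442]
```

```bash
python3 -m pendant '{"xyz":[[0.014,-0.037,0.005],[0.028,-0.074,0.012],[0.042,-0.11,0.02],[0.056,-0.147,0.03],[0.061,-0.161,0.044]],"roll":[0,0,0,0,0],"claw":[0,0,0,0,0]}' >/dev/null; python3 go.py .492 .292 .08
python3 -m pendant '{"xyz":[[-0.001,-0.003,0.02],[-0.003,-0.006,0.04],[-0.004,-0.01,0.06],[-0.005,-0.015,0.08],[-0.005,-0.015,0.087]],"roll":[0,0,0,0,0],"claw":[0,0,0,0,0]}' >/dev/null; python3 go.py .492 .292 .03
python3 -c "
from h import *
shot('wrist','w7.png')
im,c=shot('scene','s5.png'); cv2.imwrite('pics/c5.png',np.vstack([cv2.resize(im[170:280,270:400,::-1],(520,440),interpolation=2)]))"
```

```text
pos [0.4934 0.2968 0.1713] yaw 0.1687 toolx_z -0.0502 tooly_z -0.1686 F tool [1.3 0.8 1.6] M [-0.19  0.07  0.04]
delta tool [0.0024 0.0198 0.0892]
pos [0.4767 0.3235 0.0855] yaw 0.1699 toolx_z -0.0562 tooly_z -0.1671 F tool [0.1 0.9 2.8] M [-0.15 -0.03  0.04]
delta tool [0.0129 0.0424 0.0485]
```

View pics/c5.png

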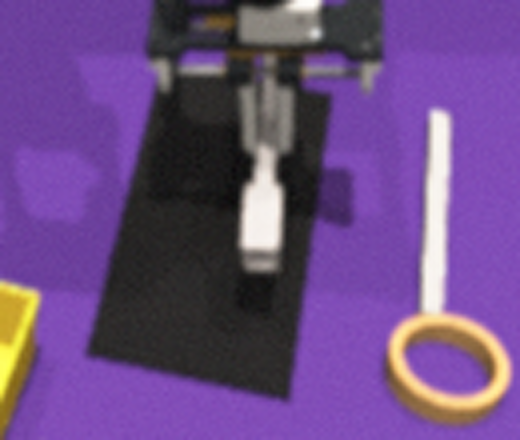

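The bar is above the mat but shifted left because I used the wrong sign on the lateral correction. I'll fix that and lower it.

```bash
python3 -m pendant '{"xyz":[[0.004,0.014,0.008],[0.008,0.028,0.018],[0.012,0.04,0.03],[0.013,0.0424,0.042],[0.013,0.0424,0.0485]],"roll":[0,0,0,0,0],"claw":[0,0,0,0,0]}' >/dev/null; python3 go.py .492 .292 .03
python3 -m pendant '{"xyz":[[0,0,0],[0,0,0],[0,0,0.003],[0,0,0.005],[0,0,0.008]],"roll":[0,0,0,0,0],"claw":[0,0,0,0,0]}' >/dev/null; python3 go.py .492 .292 .017
```

```text
pos [0.4947 0.2903 0.0314] yaw 0.1676 toolx_z -0.0534 tooly_z -0.1666 F tool [0.3 0.4 2.9] M [-0.19  0.04 -0.05]
delta tool [-0.0023 -0.0019  0.0018]
pos [0.4945 0.2919 0.0241] yaw 0.1679 toolx_z -0.0518 tooly_z -0.1669 F tool [ 0.8 -0.3  3.5] M [-0.12  0.06  0.  ]
delta tool [-0.0021  0.0007  0.0073]
```

```bash
python3 -m pendant '{"xyz":[[0,0,0.001],[0,0,0.002],[0,0.0005,0.003],[0,0.0005,0.004],[0,0.0005,0.004]],"roll":[0,0,0,0,0],"claw":[0,0,0,0,0]}' >/dev/null; python3 go.py
python3 -m pendant '{"xyz":[[0,0,0.001],[0,0,0.0015],[0,0.0003,0.002],[0,0.0005,0.0025],[0,0.0005,0.003]],"roll":[0,0,0,0,0],"claw":[0,0,0,0,0]}' >/dev/null; python3 go.py
```

```text
pos [0.4944 0.2922 0.0203] yaw 0.1681 toolx_z -0.0515 tooly_z -0.1671 F tool [-1.3  0.6  0.3] M [-0.1   0.11  0.01]
pos [0.4939 0.2922 0.0175] yaw 0.1682 toolx_z -0.0518 tooly_z -0.1673 F tool [-3.4 -0.9 -2.5] M [-0.03  0.03 -0.05]
```

```bash
python3 -m pendant '{"xyz":[[0,0,0],[0,0,0],[0,0,0],[0,0,-0.002],[0,0,-0.004]],"roll":[0,0,0,0,0],"claw":[0.022,0.026,0.03,0.034,0.036]}'; python3 go.py
python3 -m pendant '{"xyz":[[0,0,-0.005],[0,0,-0.012],[0,0,-0.02],[0,0,-0.03],[0,0,-0.04]],"roll":[0,0,0,0,0],"claw":[0.04,0.04,0.04,0.045,0.05]}'; python3 go.py
python3 -m pendant '{"xyz":[[0,0,-0.035],[0,0,-0.07],[0,0,-0.1],[0,0,-0.13],[0,0,-0.15]],"roll":[0,0,0,0,0],"claw":[0.05,0.05,0.05,0.05,0.05]}'
python3 -c "
from h import *
im,c=shot('top','t3.png'); im2,_=shot('scene','s6.png')
cv2.imwrite('pics/fin.png',np.hstack([cv2.resize(im[60:290,60:400,::-1],None,fx=1.5,fy=1.5,interpolation=2),cv2.resize(im2[140:300,90:260,::-1],(285,345))])); print(np.hstack([im,im2]).shape)"
```

```text
clock: 31.58
ee_pos: [0.4944, 0.2915, 0.0213]
eef_rot: [-2.967, -0.243, 0.098]
ft_force: [-0.3, 0.6, -0.0]
grip_width: 0.377
pos [0.4944 0.2915 0.0213] yaw 0.1681 toolx_z -0.0518 tooly_z -0.1672 F tool [-0.2 -0.6  0.1] M [-0.06  0.03 -0.  ]
clock: 32.0
ee_pos: [0.4978, 0.2851, 0.062]
eef_rot: [-2.967, -0.243, 0.097]
ft_force: [0.8, 0.1, -0.4]
grip_width: 0.509
pos [0.4978 0.2851 0.062 ] yaw 0.168 toolx_z -0.0511 tooly_z -0.1673 F tool [0.8 0.1 0.4] M [-0.12  0.    0.  ]
clock: 32.42
ee_pos: [0.5107, 0.2614, 0.2141]
eef_rot: [-2.966, -0.243, 0.089]
ft_force: [-0.5, 0.1, -0.9]
grip_width: 0.53
(384, 1024, 3)
```

View pics/fin.png

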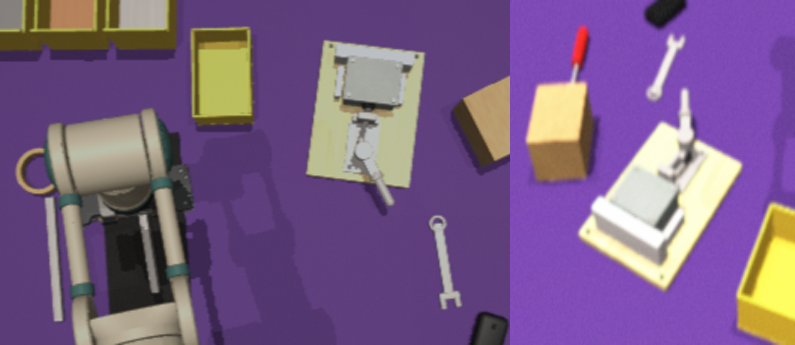

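Clamp shut with the handle swung over, enclosure against the back stop, wrench where it was. Next is a numeric check of the bar on the mat.

```bash
python3 - <<'E'
from bar import *
im,c=shot('wrist','w8.png'); 
g=im.astype(int).min(2); q=np.zeros(g.shape,np.uint8); q[0:240,190:330]=g[0:240,190:330]>130
n,l,st,_=cv2.connectedComponentsWithStats(q); k=1+np.argmax(st[1:,4]); print(st[k])
cs=cv2.findContours((l==k).astype(np.uint8),0,2)[0][0][:,0]; P=np.array([ray(c,p,.028)[:2] for p in cs])*1000
mc=np.array([492.9,295.6]); a=np.radians(4.7); u=np.array([np.cos(a),np.sin(a)]); v=np.array([-u[1],u[0]])
for y in (st[k,1]+3,st[k,1]+30,st[k,1]+st[k,3]-5):
    xs=np.nonzero(l[y]==k)[0]; p=ray(c,(xs.mean(),y),.028)[:2]*1000-mc; print('row',y,'width px',len(xs),'mat coords',(p@u).round(1),(p@v).round(1))
s=(P-mc); print('extent in mat x',(s@u).min(),(s@u).max(),'y',(s@v).min(),(s@v).max())
A=cv2.imread('pics/top0.png').astype(int); B=cv2.imread('pics/t3.png').astype(int)
for n,b in dict(wrench=(200,270,340,370),screw=(170,245,400,445),carton=(105,180,355,425),mouse=(265,310,365,402),bin=(75,148,185,232)).items():
    print(n,np.abs(A[b[0]:b[1],b[2]:b[3]]-B[b[0]:b[1],b[2]:b[3]]).sum(2).mean().round(1))
E
```

```text
[ 242   75   26  165 2694]
row 78 width px 26 mat coords 126.5 9.1
row 105 width px 25 mat coords 96.0 6.2
row 235 width px 10 mat coords -75.7 -10.4
extent in mat x -82.75594512652287 130.5863096102662 y -17.18947145886656 24.333373807255462
wrench 21.0
screw 21.9
carton 23.6
mouse 14.3
bin 24.1
```

```bash
python3 -m pendant '{"xyz":[[0,0,-0.01],[0,0,-0.01],[0,0,-0.01],[0,0,-0.01],[0,0,-0.01]],"roll":[0,0,0,0,0],"claw":[0.05,0.05,0.05,0.05,0.05]}'; python3 -c "
from cell import r
print(r.finish_job())"
```

```text
clock: 32.98
ee_pos: [0.5108, 0.26, 0.221]
eef_rot: [-2.966, -0.243, 0.093]
ft_force: [-0.4, 0.4, -0.2]
grip_width: 0.529
the job is handed in; nothing more can be done
None
```

The enclosure is clamped, the bar is back on the mat, and I handed the job in at about 33 s.

- **Clamping:** The socket went fully onto the stub until its mouth met the collar. I swung the handle about 1.19 rad, past the dead point and onto the end stop. I then leaned on the stop for about 1.25 s, and the four readings in that time were 15 to 16.4 N of push. The largest total force I read was 16.9 N, but I only had readings at the end of each move, so any brief dip or peak in between would not show.
- **Putting the bar back:** I drew the bar off with at most about 5 N, laid it on the mat and let go.
- **Last checks:**
  - The pictures show the handle still shut and the enclosure against the back stop.
  - The bar reads within about 130 mm lengthwise and 25 mm sideways of the mat's centre, so it lies wholly on the mat. Its tail was hidden by the gripper, so that end is worked out from the bar's length.
  - The wrench, screwdriver, carton, mouse and bin show no movement, only even image noise. I didn't check the tape and spare bar, but the arm didn't go near them.
- **Problems along the way:**
  - The wrist slowly tilted to about 10° during the loaded moves. The bar was let go slightly rolled, a few millimetres up, and had to settle flat on its own. The wrist view doesn't contradict that, but I didn't measure its flatness.
  - One sideways correction over the mat had the wrong sign; I fixed it before lowering.

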